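# Scoop golf balls into a sales carton and hang up the scoop

### The arm

A 6-joint arm with a two-finger parallel gripper is mounted at the origin on the work surface. World frame = base frame: x ahead of the robot, y to its left, z up, the work surface at z = 0. Lengths are in m, angles in rad, forces in N, time in s.
With the tool pointing down it reaches from about 0.25 to 0.775 m from the base axis. Payload 4 kg.
Tool frame: the origin (TCP) lies midway between the tips of the shut fingers; the grasp point (between the pads) lies 19 mm behind it (grip_point_offset is the distance from the TCP to the grasp point, in m); z points along the fingers, y is the line along which they close (so a half turn about z gives the same grasp; the last joint's range is limited). The gripper opens to 94 mm and grips with 3 to 60 N. Pads are 16 mm wide; open, the fingers measure 119 mm over their backs; the gripper's body (75 mm by 177 mm) begins 78 mm behind the grasp point.
Start: joints at [1.189, 0.087, 1.371, -0, 1.684, -0.103], TCP at [0.151, 0.529, 0.206] pointing down, gripper open.
Joint ranges: [-3.1, 3.1], [-0.76, 2.03], [0.27, 2.55], [-1.08, 4.22], [0.17, 2.65], [-2.57, 2.57]. Speed limits (rad/s): [2.79, 2.79, 3.14, 3.14, 3.14, 3.14].

### API

Orientations are given as [roll, pitch, yaw] about the fixed x, y, z axes, in that order (R = Rz(yaw) Ry(pitch) Rx(roll)).
In Python, from bench import * gives the robot as it stands.
- The arm moves only by the tool carry_out, never from a script. Its argument "commands" is a list of rows, each a list of 6 numbers: the shift along the tool's x, y, z in m, then the turn, a rotation vector about the tool's x, y, z in rad. In form: [[tx, ty, tz, rx, ry, rz], ...]. A call has exactly 5 rows; each row is the pose to reach, as a shift and turn from the pose commanded when the call began, along the tool's axes at that moment; what a row does not reach only later rows make up. A row lasts 1/10 s, in which the tool goes at most 50 mm and 8.59 degrees, less where a joint would pass 70% of its speed; a pose out of reach is approached as far as the arm can. A call with a gripper value outside its range is refused whole. "jaw" is the opening, from 0 (shut) to 1 (fully open), set as the call begins (left out, the last holds). The fingers move at their own pace and stop on an object; the grip force is fixed at half the most. Time passes only in rows, so rows that repeat a pose let the fingers close, or fill a call up. It gives the time, the measured TCP pose, the force, the opening and the grip force at its end, in the units of the state.
- get_obs(): the state, without advancing time (a new reading comes with each control period).
- snapshot(name): name is "scene" or "top"; returns a dict with "img" (420x560x3 uint8, red, green, blue), "range_z" (420x560 float32, m along the optical axis (not along the pixel's ray), 0 where there is no reading), "fx", "fy", "cx", "cy" (pixels), "distortion" ([k1, k2, p1, p2, k3] as OpenCV has them; the pictures are not rectified), "R" (3x3) and "t" (3): a world point X has camera coordinates R X + t. Camera axes: x right, y down, z forward; pixel columns grow to the right and rows downward; lengths in m; the calibration is good to about 2 mm. A picture is of the moment at which its call begins.
- close_job(): hands the job in; it is judged then, once.
The state is a dict: "time": time; "joint_positions": joint angles; "qvel": joint speeds; "joint_torque": joint torques, N m; "tool_pos": TCP position; "ee_rot": TCP orientation; "wrist_force": force on the tool from outside, world axes, zero at the start; "wrist_torque": the same for the moment, N m; "width": finger opening in m; "finger_force": force on a finger pad.
Only numpy, scipy, OpenCV 4.12 (cv2) and the standard library are available. Lean on these libraries where they do the work, as an engineer would, in place of code of your own. Each camera call takes 0.05 s, during which the arm holds its last target. There are 200 camera calls.

### The job

Use the metal scoop to move at least three of the five golf balls from the wooden tray into the open cardboard carton; never touch the balls with the robot itself, and any ball you do not move must stay in the tray. Then hang the empty scoop by its handle on both prongs of the hook stand, so that it hangs level, and let go. Do not disturb the flask, the cup or the clock.

Things in the scene. Friction and masses are not known exactly. Their poses are not given: they have to be found in the camera images.
- scoop: Loose sheet-aluminium scoop, 0.18-0.29 kg: a flat pan, open in front, with a wooden handle bar above. Origin: centre of underside, z up, open front towards its -x. Lip (thin ramp) at x = -57 mm, back wall (50 mm high) outside at x = 52 mm; 104 mm wide, 98 inside; floor 3 mm; side walls 28 mm high in front, 47 at the back
- scoop_bar (a point): Centre of the scoop's handle bar, 125 mm above the middle of its underside: the place to grip, fingers closing across (y). The dark bar is straight along the scoop's x: 124 mm long, 18 wide, 22 high (z 114 to 136 mm), held only by a post at the back (x 44 to 54 mm); front end free, open from both sides between bar and pan
- tray: Fixed varnished wooden tray, open on top, 304 mm (x) by 128 mm (y), 60 mm high, walls and floor 7 mm thick: inside 290 by 114 mm. Origin: centre of the underside. The balls start in its half on the -x side; the +x end is empty for about 135 mm
- carton: Fixed open cardboard carton, 200 by 200 mm, 90 mm high, walls and floor 5 mm thick, flaps folded down outside (206 mm over all). Origin: centre of the underside
- stand: Fixed dark steel hook stand, 225 mm high. Origin: on the table under the prongs' roots. Base plate x -65 to 105, y -75 to 75, 14 mm thick; post x 58 to 82 mm with a crossbar (100 mm along y). Two level prongs, 8 mm thick, at y = -34 and 34 mm run from it towards -x (the open side) to x = -50 mm, then turn up, ending at x = -64, z = 239 mm
- cradle (a point): On the stand, 219 mm above the table, at stand x = -25 mm, midway between the two prongs and level with their top: where the middle of the handle bar's underside comes to rest, the bar lying across both prongs (along the stand's y) behind the upturned tips
- flask: Bystander: loose terracotta flask, 72 mm diameter, 150 mm high; origin at the centre of its foot
- cup: Bystander: loose white mug, 80 mm diameter, 75 mm high; origin at the centre of its foot
- clock: Bystander: loose wooden table clock, 50 by 110 by 110 mm; origin at the centre of its foot
- ball1: Golf ball, white, 42.8 mm diameter, 46 g, loose in the tray; origin at its centre
- ball2: Golf ball, white, 42.8 mm diameter, 46 g, loose in the tray; origin at its centre
- ball3: Golf ball, white, 42.8 mm diameter, 46 g, loose in the tray; origin at its centre
- ball4: Golf ball, white, 42.8 mm diameter, 46 g, loose in the tray; origin at its centre
- ball5: Golf ball, white, 42.8 mm diameter, 46 g, loose in the tray; origin at its centre

How it is judged:
On the way, in this order (a step that is already met when the one before it is completed fails the run):
1. a golf ball rides in the scoop, lifted clear above the tray (ball centre over 110 mm above the table) (((x of ball1 in the frame of scoop between -0.06 and 0.055 m and y of ball1 in the frame of scoop between -0.05 and 0.05 m and z of ball1 in the frame of scoop between 0 and 0.08 m and height (world z) of ball1 above 0.11 m) or (x of ball2 in the frame of scoop between -0.06 and 0.055 m and y of ball2 in the frame of scoop between -0.05 and 0.05 m and z of ball2 in the frame of scoop between 0 and 0.08 m and height (world z) of ball2 above 0.11 m) or (x of ball3 in the frame of scoop between -0.06 and 0.055 m and y of ball3 in the frame of scoop between -0.05 and 0.05 m and z of ball3 in the frame of scoop between 0 and 0.08 m and height (world z) of ball3 above 0.11 m) or (x of ball4 in the frame of scoop between -0.06 and 0.055 m and y of ball4 in the frame of scoop between -0.05 and 0.05 m and z of ball4 in the frame of scoop between 0 and 0.08 m and height (world z) of ball4 above 0.11 m) or (x of ball5 in the frame of scoop between -0.06 and 0.055 m and y of ball5 in the frame of scoop between -0.05 and 0.05 m and z of ball5 in the frame of scoop between 0 and 0.08 m and height (world z) of ball5 above 0.11 m))), for 0.2 s.
2. at least three golf balls are in the carton ((((horizontal distance between ball1 and carton below 0.112 m and height (world z) of ball1 below 0.08 m) and (horizontal distance between ball2 and carton below 0.112 m and height (world z) of ball2 below 0.08 m) and (horizontal distance between ball3 and carton below 0.112 m and height (world z) of ball3 below 0.08 m)) or ((horizontal distance between ball1 and carton below 0.112 m and height (world z) of ball1 below 0.08 m) and (horizontal distance between ball2 and carton below 0.112 m and height (world z) of ball2 below 0.08 m) and (horizontal distance between ball4 and carton below 0.112 m and height (world z) of ball4 below 0.08 m)) or ((horizontal distance between ball1 and carton below 0.112 m and height (world z) of ball1 below 0.08 m) and (horizontal distance between ball2 and carton below 0.112 m and height (world z) of ball2 below 0.08 m) and (horizontal distance between ball5 and carton below 0.112 m and height (world z) of ball5 below 0.08 m)) or ((horizontal distance between ball1 and carton below 0.112 m and height (world z) of ball1 below 0.08 m) and (horizontal distance between ball3 and carton below 0.112 m and height (world z) of ball3 below 0.08 m) and (horizontal distance between ball4 and carton below 0.112 m and height (world z) of ball4 below 0.08 m)) or ((horizontal distance between ball1 and carton below 0.112 m and height (world z) of ball1 below 0.08 m) and (horizontal distance between ball3 and carton below 0.112 m and height (world z) of ball3 below 0.08 m) and (horizontal distance between ball5 and carton below 0.112 m and height (world z) of ball5 below 0.08 m)) or ((horizontal distance between ball1 and carton below 0.112 m and height (world z) of ball1 below 0.08 m) and (horizontal distance between ball4 and carton below 0.112 m and height (world z) of ball4 below 0.08 m) and (horizontal distance between ball5 and carton below 0.112 m and height (world z) of ball5 below 0.08 m)) or ((horizontal distance between ball2 and carton below 0.112 m and height (world z) of ball2 below 0.08 m) and (horizontal distance between ball3 and carton below 0.112 m and height (world z) of ball3 below 0.08 m) and (horizontal distance between ball4 and carton below 0.112 m and height (world z) of ball4 below 0.08 m)) or ((horizontal distance between ball2 and carton below 0.112 m and height (world z) of ball2 below 0.08 m) and (horizontal distance between ball3 and carton below 0.112 m and height (world z) of ball3 below 0.08 m) and (horizontal distance between ball5 and carton below 0.112 m and height (world z) of ball5 below 0.08 m)) or ((horizontal distance between ball2 and carton below 0.112 m and height (world z) of ball2 below 0.08 m) and (horizontal distance between ball4 and carton below 0.112 m and height (world z) of ball4 below 0.08 m) and (horizontal distance between ball5 and carton below 0.112 m and height (world z) of ball5 below 0.08 m)) or ((horizontal distance between ball3 and carton below 0.112 m and height (world z) of ball3 below 0.08 m) and (horizontal distance between ball4 and carton below 0.112 m and height (world z) of ball4 below 0.08 m) and (horizontal distance between ball5 and carton below 0.112 m and height (world z) of ball5 below 0.08 m)))), for 0.2 s.
At the end, for the whole second after the job is handed in: Three or more balls lie in the carton (under 112 mm from its axis, below 80 mm), the rest in carton or tray, all at rest. The scoop hangs at rest on the prongs: bar centre within 40 mm horizontally of the cradle point, 3 to 25 mm above it, tilt under 0.25 rad, facing either way ((((horizontal distance between ball1 and carton below 0.112 m and height (world z) of ball1 below 0.08 m) and (horizontal distance between ball2 and carton below 0.112 m and height (world z) of ball2 below 0.08 m) and (horizontal distance between ball3 and carton below 0.112 m and height (world z) of ball3 below 0.08 m)) or ((horizontal distance between ball1 and carton below 0.112 m and height (world z) of ball1 below 0.08 m) and (horizontal distance between ball2 and carton below 0.112 m and height (world z) of ball2 below 0.08 m) and (horizontal distance between ball4 and carton below 0.112 m and height (world z) of ball4 below 0.08 m)) or ((horizontal distance between ball1 and carton below 0.112 m and height (world z) of ball1 below 0.08 m) and (horizontal distance between ball2 and carton below 0.112 m and height (world z) of ball2 below 0.08 m) and (horizontal distance between ball5 and carton below 0.112 m and height (world z) of ball5 below 0.08 m)) or ((horizontal distance between ball1 and carton below 0.112 m and height (world z) of ball1 below 0.08 m) and (horizontal distance between ball3 and carton below 0.112 m and height (world z) of ball3 below 0.08 m) and (horizontal distance between ball4 and carton below 0.112 m and height (world z) of ball4 below 0.08 m)) or ((horizontal distance between ball1 and carton below 0.112 m and height (world z) of ball1 below 0.08 m) and (horizontal distance between ball3 and carton below 0.112 m and height (world z) of ball3 below 0.08 m) and (horizontal distance between ball5 and carton below 0.112 m and height (world z) of ball5 below 0.08 m)) or ((horizontal distance between ball1 and carton below 0.112 m and height (world z) of ball1 below 0.08 m) and (horizontal distance between ball4 and carton below 0.112 m and height (world z) of ball4 below 0.08 m) and (horizontal distance between ball5 and carton below 0.112 m and height (world z) of ball5 below 0.08 m)) or ((horizontal distance between ball2 and carton below 0.112 m and height (world z) of ball2 below 0.08 m) and (horizontal distance between ball3 and carton below 0.112 m and height (world z) of ball3 below 0.08 m) and (horizontal distance between ball4 and carton below 0.112 m and height (world z) of ball4 below 0.08 m)) or ((horizontal distance between ball2 and carton below 0.112 m and height (world z) of ball2 below 0.08 m) and (horizontal distance between ball3 and carton below 0.112 m and height (world z) of ball3 below 0.08 m) and (horizontal distance between ball5 and carton below 0.112 m and height (world z) of ball5 below 0.08 m)) or ((horizontal distance between ball2 and carton below 0.112 m and height (world z) of ball2 below 0.08 m) and (horizontal distance between ball4 and carton below 0.112 m and height (world z) of ball4 below 0.08 m) and (horizontal distance between ball5 and carton below 0.112 m and height (world z) of ball5 below 0.08 m)) or ((horizontal distance between ball3 and carton below 0.112 m and height (world z) of ball3 below 0.08 m) and (horizontal distance between ball4 and carton below 0.112 m and height (world z) of ball4 below 0.08 m) and (horizontal distance between ball5 and carton below 0.112 m and height (world z) of ball5 below 0.08 m))) and ((horizontal distance between ball1 and carton below 0.112 m and height (world z) of ball1 below 0.08 m) or (x of ball1 in the frame of tray between -0.14 and 0.14 m and y of ball1 in the frame of tray between -0.05 and 0.05 m and height (world z) of ball1 below 0.06 m)) and ((horizontal distance between ball2 and carton below 0.112 m and height (world z) of ball2 below 0.08 m) or (x of ball2 in the frame of tray between -0.14 and 0.14 m and y of ball2 in the frame of tray between -0.05 and 0.05 m and height (world z) of ball2 below 0.06 m)) and ((horizontal distance between ball3 and carton below 0.112 m and height (world z) of ball3 below 0.08 m) or (x of ball3 in the frame of tray between -0.14 and 0.14 m and y of ball3 in the frame of tray between -0.05 and 0.05 m and height (world z) of ball3 below 0.06 m)) and ((horizontal distance between ball4 and carton below 0.112 m and height (world z) of ball4 below 0.08 m) or (x of ball4 in the frame of tray between -0.14 and 0.14 m and y of ball4 in the frame of tray between -0.05 and 0.05 m and height (world z) of ball4 below 0.06 m)) and ((horizontal distance between ball5 and carton below 0.112 m and height (world z) of ball5 below 0.08 m) or (x of ball5 in the frame of tray between -0.14 and 0.14 m and y of ball5 in the frame of tray between -0.05 and 0.05 m and height (world z) of ball5 below 0.06 m)) and linear speed of each of ball1, ball2, ball3, ball4, ball5, scoop below 0.1 m/s and horizontal distance between scoop_bar and cradle below 0.04 m and z of scoop_bar in the frame of cradle between 0.003 and 0.025 m and angle between scoop's own z axis and vertical below 0.25 rad); the robot touches nothing.
It fails at once if the robot itself (fingers or arm) touches a golf ball (contact force between any of the fingers, the arm and ball1 above 0.3 N or contact force between any of the fingers, the arm and ball2 above 0.3 N or contact force between any of the fingers, the arm and ball3 above 0.3 N or contact force between any of the fingers, the arm and ball4 above 0.3 N or contact force between any of the fingers, the arm and ball5 above 0.3 N).
It fails at once if flask, cup or clock is moved more than 30 mm (distance of any of flask, cup, clock from where it was at the start of the episode above 0.03 m).
It also fails if it takes over 72 s, if anything falls off the work surface, if the arm or the gripper's body presses on something with over 40 N, if the wrist force passes 120 N, or if a joint passes its speed limit or range.

## Working session

There is one attempt and no reset: what is moved stays moved. The work goes in short steps, Python scripts to look and compute and a tool call to move; the robot and the scene stay as the last step left them, time stands still between calls to the robot, and variables do not carry over. Pictures are saved under pics/ and viewed, at most 13 in all, crops included, and the job is handed in when it is done.

Besides the shell and the picture viewer there is one more tool, called after "Call:" by a JSON object that holds its "method" and its "body". carry_out: Moves the arm, as the interface text tells. Its arguments: {"type":"object","properties":{"commands":{"type":"array","items":{"type":"array","items":{"type":"number"}}},"jaw":{"type":"number"}},"required":["commands"]}

```bash
mkdir -p pics; ls
python3 - <<'E'
from bench import *
import cv2,numpy as np,pickle
o=get_obs();print({k:np.round(v,3).tolist() for k,v in o.items()})
S={n:snapshot(n) for n in("scene","top")}
pickle.dump(S,open('s0.pkl','wb'))
for n,s in S.items():
    cv2.imwrite(f'pics/{n}0.png',s['img'][:,:,::-1]);print(n,s['fx'],s['cx'],s['cy'],s['distortion'],np.round(s['R'],3).tolist(),s['t'],(-s['R'].T@s['t']))
E
```

```text
pics
{'time': 0.0, 'joint_positions': [1.189, 0.088, 1.372, -0.0, 1.684, -0.103], 'qvel': [-0.001, -0.002, -0.001, -0.0, -0.002, -0.0], 'joint_torque': [0.0, -34.018, -30.243, 0.072, 0.033, -0.0], 'tool_pos': [0.151, 0.528, 0.204], 'ee_rot': [-3.139, -0.0, 2.863], 'wrist_force': [-0.301, -0.357, -0.52], 'wrist_torque': [-0.025, -0.032, -0.009], 'finger_force': 0.0, 'width': 0.094}
scene 512.4219737307773 276.10502696393246 202.97557999613676 [-0.03360533  0.          0.          0.          0.        ] [[-0.852, 0.523, -0.007], [0.456, 0.737, -0.499], [-0.256, -0.429, -0.866]] [ 0.4494423  -0.17029323  1.79682572] [0.92098309 0.66050264 1.47482448]
top 524.614901617962 271.52882600756993 204.39700764810894 [-0.0473282  0.         0.         0.         0.       ] [[-0.027, -1.0, 0.006], [-0.998, 0.027, -0.064], [0.063, -0.008, -0.998]] [0.00858431 0.52462884 1.66503471] [0.41791875 0.00784    1.69497261]
```

View pics/scene0.png

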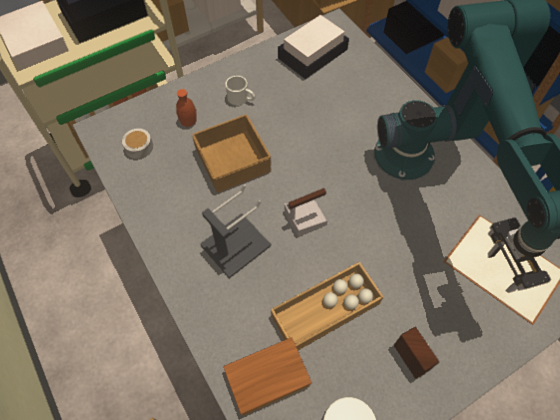

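View pics/top0.png

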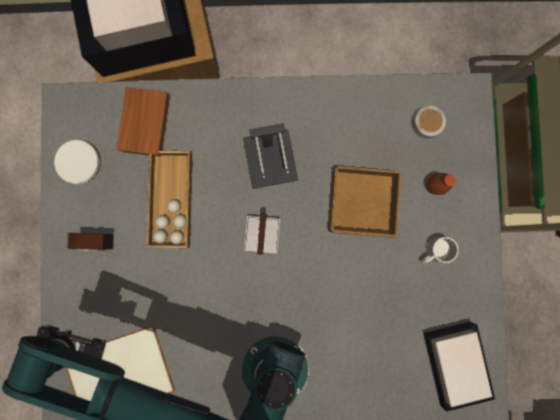

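```bash
cat > h.py <<'E'
import cv2,numpy as np
def _n(s,uv):
    K=np.array([[s['fx'],0,s['cx']],[0,s['fy'],s['cy']],[0,0,1]])
    return cv2.undistortPoints(np.float64(uv).reshape(-1,1,2),K,np.float64(s['distortion'])).reshape(-1,2)
def cloud(s):
    h,w=s['range_z'].shape;u,v=np.meshgrid(np.arange(w),np.arange(h))
    n=_n(s,np.stack([u,v],-1).reshape(-1,2));z=s['range_z'].reshape(-1,1)
    P=(np.hstack([n,np.ones((len(n),1))])*z-s['t'])@s['R'];P[z[:,0]==0]=np.nan
    return P.reshape(h,w,3)
def plane(s,uv,z):
    n=_n(s,uv);d=np.hstack([n,np.ones((len(n),1))])@s['R'];c=-s['R'].T@s['t']
    return c+d*((z-c[2])/d[:,2:])
def tri(s1,uv1,s2,uv2):
    P=[np.hstack([s['R'],np.reshape(s['t'],(3,1))]) for s in(s1,s2)]
    X=cv2.triangulatePoints(P[0],P[1],_n(s1,uv1).T,_n(s2,uv2).T);return (X[:3]/X[3]).T
def rect(P):
    (c,wh,a)=cv2.minAreaRect(np.float32(P[:,:2]*1000));return np.round(c,1).tolist(),np.round(wh,1).tolist(),round(a,1)
E
python3 - <<'E'
from h import *;import pickle
S=pickle.load(open('s0.pkl','rb'));C={n:cloud(s) for n,s in S.items()}
def reg(n,box,z0,z1,col=None):
    x0,y0,x1,y1=box;P=C[n][y0:y1,x0:x1].reshape(-1,3);m=(P[:,2]>z0)&(P[:,2]<z1);return P[m]
for nm,n,b,z0,z1 in[('table','top',(200,260,240,280),-.1,.1),('bar','top',(235,200,290,265),.12,.15),('bar','scene',(275,180,335,240),.125,.145),('pan','top',(235,200,290,265),.008,.07),('traytop','top',(140,145,200,255),.05,.07),('cartontop','top',(320,155,410,245),.082,.1),('standhi','top',(240,120,300,190),.19,.26),('standhi','scene',(195,180,270,280),.2,.26),('base','top',(240,120,300,195),.007,.03)]:
    P=reg(n,b,z0,z1);print(nm,n,len(P),rect(P) if len(P)>3 else '',np.round(np.nanpercentile(P[:,2],[5,50,95]),3) if len(P) else '')
# balls: white mask
for n,b in[('top',(150,195,195,250)),('scene',(320,265,385,315))]:
    x0,y0,x1,y1=b;im=S[n]['img'][y0:y1,x0:x1].astype(int);m=((im.max(2)-im.min(2)<60)&(im.min(2)>110)).astype(np.uint8)
    d=cv2.distanceTransform(m,cv2.DIST_L2,5);pk=(d==cv2.dilate(d,np.ones((7,7))))&(d>3)
    k,l,st,ce=cv2.connectedComponentsWithStats(pk.astype(np.uint8));uv=ce[1:]+[x0,y0]
    print(n,np.round(uv,1).tolist(),np.round(plane(S[n],uv,.0284+.010),3).tolist())
a=cv2.resize(S['scene']['img'][175:285,195:335],None,fx=2.8,fy=2.8,interpolation=2);b=cv2.resize(S['top']['img'][120:265,235:305],(0,0),fx=2.8,fy=2.8,interpolation=2)
im=np.zeros((420,600,3),np.uint8);im[:a.shape[0],:a.shape[1]]=a;im[:b.shape[0],395:395+b.shape[1]]=b
cv2.imwrite('pics/z0.png',im[:,:,::-1])
E
```

```text
table top 796 ([320.4, 167.3], [126.3, 61.8], 88.4) [-0.006  0.     0.006]
bar top 251 ([431.7, 28.1], [18.0, 123.1], 83.5) [0.13  0.136 0.141]
bar scene 248 ([431.9, 29.6], [20.6, 124.2], 82.9) [0.127 0.136 0.141]
pan top 294 ([437.7, 30.4], [167.0, 205.2], 88.6) [0.008 0.011 0.051]
traytop top 926 ([558.9, 329.6], [157.9, 321.9], 88.5) [0.051 0.059 0.065]
cartontop top 704 ([522.3, -296.8], [208.7, 206.7], 83.8) [0.083 0.089 0.096]
standhi top 574 ([663.8, -6.8], [147.3, 99.4], 9.9) [0.21  0.222 0.23 ]
standhi scene 599 ([665.3, -5.3], [144.7, 101.3], 9.6) [0.21  0.223 0.231]
base top 1989 ([680.1, -3.3], [192.2, 242.3], 88.5) [0.008 0.014 0.021]
top [[173.0, 206.0], [161.0, 222.0], [179.0, 221.0], [159.0, 236.5], [175.5, 237.0]] [[0.527, 0.307, 0.038], [0.477, 0.345, 0.038], [0.479, 0.288, 0.038], [0.431, 0.352, 0.038], [0.428, 0.3, 0.038]]
scene [[320.0, 265.0], [384.0, 265.0], [356.3, 279.7], [340.0, 285.0], [366.0, 295.0], [330.0, 299.0], [352.0, 301.0], [384.0, 314.0]] [[0.497, 0.204, 0.038], [0.332, 0.306, 0.038], [0.431, 0.301, 0.038], [0.482, 0.289, 0.038], [0.435, 0.354, 0.038], [0.532, 0.309, 0.038], [0.481, 0.348, 0.038], [0.425, 0.428, 0.038]]
```

View pics/z0.png

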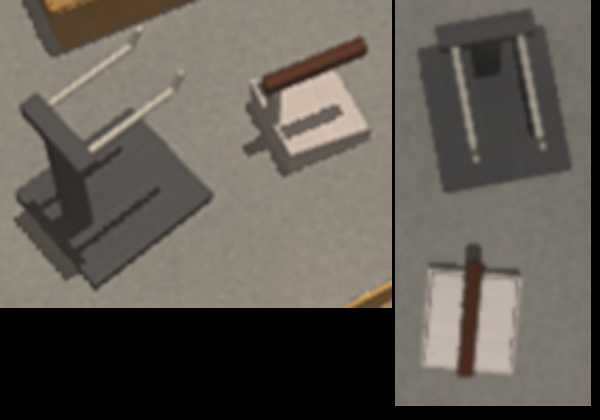

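```bash
cat >> h.py <<'E'
from scipy.spatial.transform import Rotation as Ro
def delta(o,xyz,yaw,tilt=0):
    """tool delta to TCP xyz, tool yaw deg (tool down), tilt deg about tool y afterwards"""
    R=Ro.from_euler('xyz',o['ee_rot']);T=Ro.from_euler('z',yaw,degrees=True)*Ro.from_euler('x',np.pi)*Ro.from_euler('y',tilt,degrees=True)
    return np.round(R.inv().apply(np.array(xyz)-o['tool_pos']),4).tolist(),np.round((R.inv()*T).as_rotvec(),3).tolist()
def st(o): return [np.round(o[k],3).tolist() for k in('time','tool_pos','ee_rot','joint_positions','width','wrist_force')]
E
python3 - <<'E'
from h import *;from bench import *;import pickle
S=pickle.load(open('s0.pkl','rb'))
for n,b in[('top',(143,146,195,252)),('scene',(268,260,386,350))]:
    x0,y0,x1,y1=b;P=cloud(S[n])[y0:y1,x0:x1];im=S[n]['img'][y0:y1,x0:x1]
    h=cv2.cvtColor(im,cv2.COLOR_RGB2HSV);m=((h[...,1]>70)&(h[...,0]>11)&(h[...,0]<28)&(h[...,2]>70)&(P[...,2]>.052)&(P[...,2]<.07)).astype(np.uint8)
    k,l,s,c=cv2.connectedComponentsWithStats(m,connectivity=8);i=1+s[1:,4].argmax();print(n,s[1:,4],rect(P[l==i]),rect(P[m>0]))
P=cloud(S['top'])[200:265,235:290].reshape(-1,3);q=P[(P[:,2]>.12)];u=np.linalg.svd(q[:,:2]-q[:,:2].mean(0))[2][0];print('baryaw',np.degrees(np.arctan2(u[1],u[0])),np.median(q,0))
print(delta(get_obs(),(.432,.029,.24),173.3))
E
```

```text
top [755] ([557.0, 324.8], [148.4, 318.2], 88.6) ([557.0, 324.8], [148.4, 318.2], 88.6)
scene [1026    1] ([581.7, 318.9], [136.4, 364.4], 88.8) ([581.7, 318.9], [136.4, 364.4], 88.8)
baryaw 173.6227710823 [0.43004908 0.02814884 0.13573087]
([-0.4074, -0.4028, -0.0349], [-0.002, -0.0, -0.162])
```

Call:
{"method": "carry_out", "body": {"commands": [[-0.407,-0.403,-0.035,0,0,-0.162],[-0.407,-0.403,-0.035,0,0,-0.162],[-0.407,-0.403,-0.035,0,0,-0.162],[-0.407,-0.403,-0.035,0,0,-0.162],[-0.407,-0.403,-0.035,0,0,-0.162]]}}

```text
time: 0.6
tool_pos: [0.2732, 0.3104, 0.2203]
ee_rot: [-3.141, -0.0, 3.026]
wrist_force: [1.2, 1.2, -1.2]
width: 0.0936
finger_force: 0.0
```

Run:
```python
from h import *;from bench import *;import pickle
o=get_obs();print(st(o),delta(o,(.432,.029,.24),173.4))
S=pickle.load(open('s0.pkl','rb'))
# tray: outer edges from colour mask vs table, rays on plane z=.06
s=S['top'];im=s['img'];h=cv2.cvtColor(im,cv2.COLOR_RGB2HSV)
m=((h[...,1]>75)&(h[...,2]>70)&(h[...,0]>9)&(h[...,0]<30)).astype(np.uint8)
mm=np.zeros_like(m);mm[146:254,143:197]=m[146:254,143:197]
c=max(cv2.findContours(mm,0,1)[0],key=cv2.contourArea);print('tray',rect(plane(s,c.reshape(-1,2),.06)),cv2.boundingRect(c))
mm=np.zeros_like(m);mm[155:245,322:408]=m[155:245,322:408]
c=max(cv2.findContours(mm,0,1)[0],key=cv2.contourArea);print('carton',rect(plane(s,c.reshape(-1,2),.09)))
```

```text
[0.6, [0.273, 0.31, 0.22], [-3.141, -0.0, 3.026], [0.712, -0.224, 1.634, -0.0, 1.732, -0.743], 0.094, [1.182, 1.234, -1.234]] ([-0.1903, -0.2612, -0.0196], [-0.0, -0.0, -0.001])
tray ([556.5, 321.3], [155.1, 317.2], 88.5) (143, 146, 50, 102)
carton ([522.5, -294.8], [209.6, 209.2], 83.8)
```

Call:
{"method": "carry_out", "body": {"commands": [[-0.185,-0.254,-0.02,0,0,0],[-0.185,-0.254,-0.02,0,0,0],[-0.185,-0.254,-0.02,0,0,0],[-0.185,-0.254,-0.02,0,0,0],[-0.185,-0.254,-0.02,0,0,0]]}}

```text
time: 1.1
tool_pos: [0.3956, 0.0929, 0.2364]
ee_rot: [3.141, 0.0, 3.025]
wrist_force: [0.3, -0.4, 0.4]
width: 0.0942
finger_force: 0.0
```

Call:
{"method": "carry_out", "body": {"commands": [[-0.06,-0.08,0,0,0,0],[-0.06,-0.08,0,0,0,0],[-0.06,-0.08,0,0,0,0],[-0.06,-0.08,0,0,0,0],[-0.06,-0.08,0,0,0,0]]}}

```text
time: 1.6
tool_pos: [0.4451, 0.0092, 0.2363]
ee_rot: [3.141, -0.001, 3.026]
wrist_force: [0.4, -1.1, 0.3]
width: 0.0938
finger_force: 0.0
```

Run:
```python
from h import *;from bench import *;import pickle
o=get_obs();print(st(o),delta(o,(.431,.0285,.106),173.4))
s=snapshot('top');P=cloud(s);S=pickle.load(open('s0.pkl','rb'));P0=cloud(S['top'])
# tray wall lines: fit via per-row/col extents on tray-top pixels
for Q in(P0,P):
    q=Q[150:250,143:197].reshape(-1,3);q=q[(q[:,2]>.05)&(q[:,2]<.068)]
    th=np.radians(-1.5);ux=np.array([np.cos(th),np.sin(th)]);uy=np.array([-ux[1],ux[0]])
    a=q[:,:2]@ux;b=q[:,:2]@uy
    for nm,v in(('x',a),('y',b)):
        H,e=np.histogram(v,np.arange(v.min(),v.max()+.005,.005));print(nm,[(round(1000*x),int(n)) for x,n in zip(e,H)])
cv2.imwrite('pics/t1.png',cv2.resize(s['img'][140:260,138:205],None,fx=5,fy=5,interpolation=2)[:,:,::-1])
```

```text
[1.6, [0.445, 0.009, 0.236], [3.141, -0.001, 3.026], [-0.107, -0.152, 1.542, 0.001, 1.752, -1.562], 0.094, [0.352, -1.055, 0.323]] ([0.0161, 0.0174, 0.1303], [0.001, -0.001, -0.001])
x [(389, 80), (394, 21), (399, 5), (404, 13), (409, 9), (414, 19), (419, 21), (424, 12), (429, 15), (434, 12), (439, 5), (444, 10), (449, 4), (454, 12), (459, 12), (464, 13), (469, 23), (474, 10), (479, 12), (484, 11), (489, 6), (494, 11), (499, 6), (504, 13), (509, 11), (514, 13), (519, 19), (524, 7), (529, 13), (534, 9), (539, 7), (544, 11), (549, 6), (554, 8), (559, 8), (564, 6), (569, 9), (574, 6), (579, 10), (584, 6), (589, 10), (594, 9), (599, 7), (604, 11), (609, 6), (614, 10), (619, 8), (624, 9), (629, 11), (634, 5), (639, 11), (644, 7), (649, 9), (654, 8), (659, 9), (664, 8), (669, 9), (674, 7), (679, 22), (684, 73), (689, 59), (694, 2)]
y [(265, 65), (270, 137), (275, 52), (280, 7), (285, 7), (290, 10), (295, 12), (300, 18), (305, 16), (310, 17), (315, 16), (320, 12), (325, 9), (330, 7), (335, 6), (340, 7), (345, 9), (350, 14), (355, 14), (360, 17), (365, 17), (370, 18), (375, 11), (380, 13), (
[... 342 characters left out ...]
, (519, 15), (524, 7), (529, 11), (534, 9), (539, 7), (544, 9), (549, 6), (554, 9), (559, 5), (564, 10), (569, 9), (574, 4), (579, 11), (584, 6), (589, 9), (594, 9), (599, 6), (604, 12), (609, 7), (614, 9), (619, 9), (624, 7), (629, 10), (634, 10), (639, 8), (644, 7), (649, 10), (654, 11), (659, 7), (664, 8), (669, 6), (674, 10), (679, 18), (684, 75), (689, 59), (694, 2)]
y [(266, 81), (271, 144), (276, 35), (281, 7), (286, 10), (291, 8), (296, 12), (301, 18), (306, 16), (311, 13), (316, 12), (321, 12), (326, 10), (331, 6), (336, 9), (341, 5), (346, 9), (351, 13), (356, 15), (361, 21), (366, 17), (371, 15), (376, 12), (381, 12), (386, 54), (391, 147), (396, 80), (401, 6), (406, 6), (411, 4)]
```

View pics/t1.png

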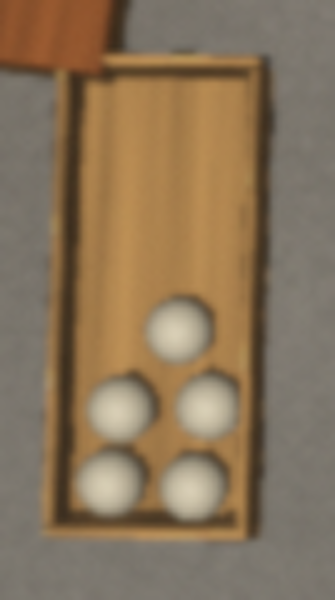

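Call:
{"method": "carry_out", "body": {"commands": [[0.016,0.0174,0.03,0,0,0],[0.016,0.0174,0.06,0,0,0],[0.016,0.0174,0.09,0,0,0],[0.016,0.0174,0.12,0,0,0],[0.016,0.0174,0.131,0,0,0]]}}

```text
time: 2.15
tool_pos: [0.4292, 0.0292, 0.1027]
ee_rot: [3.142, -0.005, 3.028]
wrist_force: [-0.2, -0.5, -0.4]
width: 0.0941
finger_force: 0.0
```

Call:
{"method": "carry_out", "body": {"commands": [[0,0,0,0,0,0],[0,0,0,0,0,0],[0,0,0,0,0,0],[0,0,0,0,0,0],[0,0,0,0,0,0]], "jaw": 0}}

```text
time: 2.65
tool_pos: [0.4325, 0.0275, 0.1066]
ee_rot: [3.141, 0.002, 3.025]
wrist_force: [0.1, 0.1, 0.5]
width: 0.0573
finger_force: 0.0
```

Run:
```python
from h import *;from bench import *;import pickle
o=get_obs();print(st(o),o['finger_force'])
S=pickle.load(open('s0.pkl','rb'));Q=cloud(S['top'])
q=Q[150:250,143:197].reshape(-1,3);q=q[(q[:,2]>.05)&(q[:,2]<.068)][:,:2]
th=np.radians(-1.5)
for k in range(6):
    ux=np.array([np.cos(th),np.sin(th)]);uy=np.array([-ux[1],ux[0]]);a=q@ux;b=q@uy;f=[]
    cs=[np.median(b[abs(b-c)<.008]) for c in(.272,.393)]
    for c in cs:
        m=(abs(b-c)<.008)&(a>.40)&(a<.66);f.append(np.polyfit(a[m],b[m],1))
    if k==0:print('slopes deg',np.degrees([x[0] for x in f]))
    th+=np.mean([x[0] for x in f])/1
xs=[np.median(a[abs(a-c)<.008]) for c in(.391,.689)]
print('yaw',np.degrees(th),cs,xs,'centre',np.mean(xs)*ux+np.mean(cs)*uy)
B=Q[95:140,125:160].reshape(-1,3);print('board z',np.nanmedian(B[:,2]),'clock',np.nanmedian(Q[236:246,75:105].reshape(-1,3),0))
```

```text
[2.65, [0.432, 0.027, 0.107], [3.141, 0.002, 3.025], [-0.068, -0.137, 1.787, 0.0, 1.489, -1.522], 0.057, [0.113, 0.131, 0.473]] 0.0
slopes deg [-1.10535412 -1.05888485]
yaw -2.575598325379203 [np.float64(0.2794470224083588), np.float64(0.39949236094247886)] [np.float64(0.38639710035303354), np.float64(0.683785492589476)] centre [0.54980568 0.31508108]
board z 0.061776543807643254 clock [0.42451044 0.54872508 0.10961199]
```

Call:
{"method": "carry_out", "body": {"commands": [[0,0,0,0,0,0],[0,0,0,0,0,0],[0,0,0,0,0,0],[0,0,0,0,0,0],[0,0,0,0,0,0]]}}

```text
time: 3.15
tool_pos: [0.4317, 0.0277, 0.1055]
ee_rot: [3.141, -0.0, 3.025]
wrist_force: [-0.8, -0.3, -0.4]
width: 0.0179
finger_force: 30.2
```

Call:
{"method": "carry_out", "body": {"commands": [[0,0,0,0,0,0],[0,0,0,0,0,0],[0,0,0,0,0,0],[0,0,0,0,0,0],[0,0,0,0,0,0]]}}

```text
time: 3.65
tool_pos: [0.4317, 0.0276, 0.1055]
ee_rot: [3.141, -0.0, 3.025]
wrist_force: [0.2, 0.4, 0.7]
width: 0.0178
finger_force: 30.0
```

Call:
{"method": "carry_out", "body": {"commands": [[0,0,-0.02,0,0,0],[0,0,-0.04,0,0,0],[0,0,-0.07,0,0,0],[0,0,-0.1,0,0,0],[0,0,-0.12,0,0,0]]}}

```text
time: 4.15
tool_pos: [0.432, 0.0274, 0.2272]
ee_rot: [-3.141, 0.001, 3.025]
wrist_force: [1.7, -0.6, -1.7]
width: 0.0181
finger_force: 30.0
```

Run:
```python
from h import *;from bench import *
o=get_obs();print(st(o),o['finger_force'])
for n in('top','scene'):
    Q=cloud(snapshot(n))
    q=Q.reshape(-1,3);p=o['tool_pos'];m=(abs(q[:,0]-p[0])<.12)&(abs(q[:,1]-p[1])<.12);q=q[m]
    for a,b in((-.13,-.075),(-.12,-.10),(-.03,.05)):
        r=q[(q[:,2]>p[2]+a)&(q[:,2]<p[2]+b)]
        if len(r)>5: print(n,a,b,len(r),rect(r))
c,s=np.cos(np.radians(-2.6)),np.sin(np.radians(-2.6))
for X in(.078,):print(delta(o,(.5498+X*c,.3151+X*s,.227),177.4))
```

```text
[4.15, [0.432, 0.027, 0.227], [-3.141, 0.001, 3.025], [-0.068, -0.181, 1.585, -0.0, 1.736, -1.522], 0.018, [1.696, -0.56, -1.748]] 29.995930194854736
top -0.13 -0.075 68 ([396.6, 9.2], [72.2, 137.5], 38.1)
top -0.12 -0.1 55 ([395.2, 9.4], [70.1, 135.8], 37.9)
top -0.03 0.05 50 ([431.8, 26.1], [16.7, 121.6], 84.2)
scene -0.13 -0.075 806 ([432.3, 27.2], [107.2, 113.6], 82.2)
scene -0.12 -0.1 185 ([430.8, 26.3], [103.8, 111.0], 82.9)
scene -0.03 0.05 250 ([438.9, 26.7], [40.6, 114.0], 73.7)
([-0.1612, 0.3051, 0.0004], [-0.0, 0.001, -0.072])
```

Call:
{"method": "carry_out", "body": {"commands": [[-0.015,0.03,0,0,0,-0.01],[-0.032,0.06,0,0,0,-0.02],[-0.05,0.1,0,0,0,-0.03],[-0.07,0.14,0,0,0,-0.04],[-0.09,0.17,0,0,0,-0.05]]}}

```text
time: 4.75
tool_pos: [0.5407, 0.1879, 0.2227]
ee_rot: [-3.141, -0.004, 3.077]
wrist_force: [0.4, -0.4, -1.4]
width: 0.0176
finger_force: 30.0
```

```bash
cat > tr.py <<'E'
import sys
from h import *;from bench import *
def go(X,Y,z,tilt=0,yaw=177.4):
    o=get_obs();c,s=np.cos(np.radians(-2.6)),np.sin(np.radians(-2.6))
    d=np.array(o['tool_pos'][:2])-[.5498,.3151];print(st(o),'tray xy',round(d[0]*c+d[1]*s,4),round(-d[0]*s+d[1]*c,4))
    print(delta(o,(.5498+X*c-Y*s,.3151+X*s+Y*c,z),yaw,tilt))
if __name__=='__main__':go(*map(float,sys.argv[1:]))
E
python3 tr.py .08 0 .2
```

```text
[4.75, [0.541, 0.188, 0.223], [-3.141, -0.004, 3.077], [0.235, 0.138, 1.281, 0.0, 1.726, -1.271], 0.018, [0.353, -0.368, -1.353]] tray xy -0.0033 -0.1275
([-0.0809, 0.1291, 0.0223], [-0.001, -0.004, -0.02])
```

Call:
{"method": "carry_out", "body": {"commands": [[-0.018,0.03,0,0,0,-0.005],[-0.037,0.06,0,0,0,-0.01],[-0.056,0.09,0,0,0,-0.015],[-0.074,0.118,0,0,0,-0.02],[-0.081,0.129,0.01,0,0,-0.02]]}}

```text
time: 5.25
tool_pos: [0.6312, 0.3114, 0.2128]
ee_rot: [-3.142, -0.001, 3.097]
wrist_force: [-0.5, -0.2, -2.2]
width: 0.0174
finger_force: 30.0
```

Call:
{"method": "carry_out", "body": {"commands": [[0,0,0.005,0,0,0],[0,0,0.01,0,0,0],[0,0,0.01,0,0,0],[0,0,0.01,0,0,0],[0,0,0.01,0,0,0]]}}

```text
time: 5.75
tool_pos: [0.6303, 0.3084, 0.2069]
ee_rot: [3.141, 0.002, 3.094]
wrist_force: [-0.4, 0.2, -3.1]
width: 0.0176
finger_force: 30.0
```

```bash
python3 tr.py .08 0 .1145
python3 - <<'E'
from h import *;from bench import *
a=snapshot('scene');b=snapshot('top')
i=np.hstack([cv2.resize(a['img'][200:350,260:400],(420,450)),cv2.resize(b['img'][140:260,130:210],(300,450))])
cv2.imwrite('pics/p2.png',i[:,:,::-1])
E
```

```text
[5.75, [0.63, 0.308, 0.207], [3.141, 0.002, 3.094], [0.374, 0.435, 0.942, -0.0, 1.763, -1.149], 0.018, [-0.403, 0.171, -3.146]] tray xy 0.0808 -0.003
([0.0009, 0.0029, 0.0924], [0.001, 0.002, -0.002])
```

View pics/p2.png

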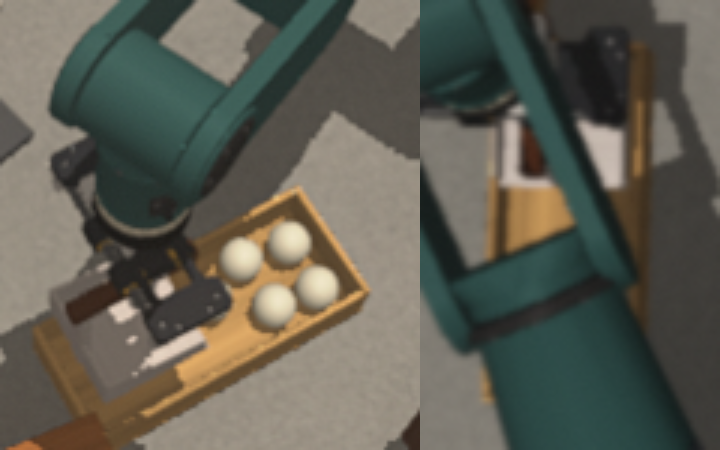

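Call:
{"method": "carry_out", "body": {"commands": [[0.001,0.003,0.015,0,0.002,-0.002],[0.001,0.003,0.03,0,0.002,-0.002],[0.001,0.003,0.04,0,0.002,-0.002],[0.001,0.003,0.05,0,0.002,-0.002],[0.001,0.003,0.055,0,0.002,-0.002]]}}

```text
time: 6.35
tool_pos: [0.6288, 0.3119, 0.148]
ee_rot: [-3.14, -0.005, 3.097]
wrist_force: [-0.0, -0.3, -1.7]
width: 0.0178
finger_force: 30.0
```

```bash
python3 tr.py .08 0 .1145
```

```text
[6.35, [0.629, 0.312, 0.148], [-3.14, -0.005, 3.097], [0.379, 0.449, 1.038, 0.001, 1.66, -1.146], 0.018, [-0.01, -0.296, -1.716]] tray xy 0.079 0.0004
([-0.0011, -0.0004, 0.0335], [-0.001, -0.005, 0.001])
```

Call:
{"method": "carry_out", "body": {"commands": [[0,0,0.008,0,0,0],[0,0,0.016,0,0,0],[0,0,0.024,0,0,0],[0,0,0.03,0,0,0],[0,0,0.034,0,0,0]]}}

```text
time: 6.85
tool_pos: [0.6292, 0.3122, 0.1157]
ee_rot: [-3.141, -0.003, 3.097]
wrist_force: [-0.4, -0.5, -1.6]
width: 0.0179
finger_force: 30.0
```

Call:
{"method": "carry_out", "body": {"commands": [[0,0,0.001,0,0,0],[0,0,0.002,0,0,0],[0,0,0.003,0,0,0],[0,0,0.003,0,0,0],[0,0,0.003,0,0,0]]}}

```text
time: 7.35
tool_pos: [0.6295, 0.3123, 0.1139]
ee_rot: [3.141, -0.002, 3.097]
wrist_force: [-0.1, 1.1, -2.2]
width: 0.0176
finger_force: 30.0
```

```bash
python3 tr.py .04 0 .1125
```

```text
[7.35, [0.63, 0.312, 0.114], [3.141, -0.002, 3.097], [0.379, 0.46, 1.091, 0.001, 1.592, -1.147], 0.018, [-0.096, 1.15, -2.232]] tray xy 0.0798 0.0009
([0.0398, -0.0008, 0.0014], [0.0, -0.002, 0.001])
```

Call:
{"method": "carry_out", "body": {"commands": [[0,-0.001,0.001,0,-0.002,0],[0,-0.001,0.002,0,-0.002,0],[0.006,-0.001,0.003,0,-0.002,0],[0.013,-0.001,0.003,0,-0.002,0],[0.02,-0.001,0.003,0,-0.002,0]]}}

```text
time: 7.85
tool_pos: [0.6098, 0.3124, 0.1126]
ee_rot: [3.14, 0.003, 3.097]
wrist_force: [1.0, -0.1, 5.6]
width: 0.0176
finger_force: 30.0
```

Call:
{"method": "carry_out", "body": {"commands": [[0.008,0,0,0,0,0],[0.016,0,0,0,0,0],[0.024,0,0,0,0,0],[0.032,0,0,0,0,0],[0.04,0,0,0,0,0]]}}

```text
time: 8.35
tool_pos: [0.5697, 0.3143, 0.1126]
ee_rot: [3.14, 0.004, 3.097]
wrist_force: [1.3, 0.8, 5.5]
width: 0.0178
finger_force: 30.0
```

```bash
python3 tr.py -.02 0 .1125
```

```text
[8.35, [0.57, 0.314, 0.113], [3.14, 0.004, 3.097], [0.417, 0.34, 1.255, -0.0, 1.543, -1.109], 0.018, [1.254, 0.788, 5.544]] tray xy 0.0199 0.0001
([0.0399, -0.0001, 0.0], [0.002, 0.004, 0.001])
```

Call:
{"method": "carry_out", "body": {"commands": [[0.008,0,0,0,0,0],[0.016,0,0,0,0,0],[0.024,0,0,0,0,0],[0.032,0,0,0,0,0],[0.04,0,0,0,0,0]]}}

```text
time: 8.85
tool_pos: [0.5301, 0.3162, 0.1127]
ee_rot: [3.14, 0.004, 3.097]
wrist_force: [3.0, 0.4, 4.9]
width: 0.0178
finger_force: 30.0
```

Call:
{"method": "carry_out", "body": {"commands": [[0.006,0,0,0,0,0],[0.012,0,0,0,0,0],[0.018,0,0,0,0,0],[0.024,0,0,0,0,0],[0.03,0,0,0,0,0]]}}

```text
time: 9.35
tool_pos: [0.4999, 0.3174, 0.1126]
ee_rot: [3.14, 0.004, 3.097]
wrist_force: [2.0, -0.0, 6.5]
width: 0.0174
finger_force: 30.0
```

```bash
python3 tr.py -.075 0 .1125
python3 - <<'E'
from h import *;from bench import *
a=snapshot('scene');cv2.imwrite('pics/p3.png',cv2.resize(a['img'][230:350,260:400],(700,600),interpolation=2)[:,:,::-1])
E
```

```text
[9.35, [0.5, 0.317, 0.113], [3.14, 0.004, 3.097], [0.47, 0.212, 1.414, -0.0, 1.511, -1.056], 0.017, [2.009, -0.022, 6.486]] tray xy -0.0499 0.0001
([0.0251, -0.0001, -0.0], [0.002, 0.004, 0.001])
```

View pics/p3.png

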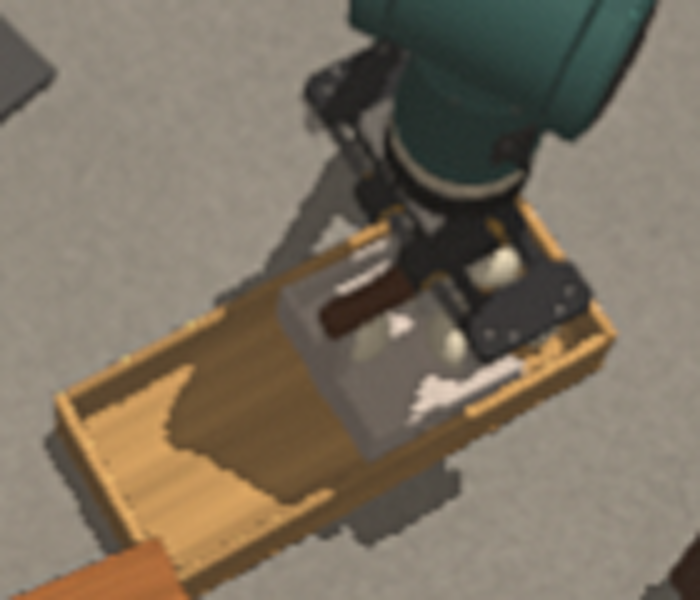

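Call:
{"method": "carry_out", "body": {"commands": [[0.005,0,0,0,0,0],[0.01,0,0,0,0,0],[0.015,0,0,0,0,0],[0.02,0,0,0,0,0],[0.025,0,0,0,0,0]]}}

```text
time: 9.9
tool_pos: [0.478, 0.3185, 0.1135]
ee_rot: [3.139, 0.011, 3.097]
wrist_force: [9.4, -0.4, 7.1]
width: 0.0177
finger_force: 30.0
```

Call:
{"method": "carry_out", "body": {"commands": [[0.002,0,0,0,0,0],[0.004,0,0,0,0,0],[0.006,0,0,0,0,0],[0.006,0,0,0,0,0],[0.006,0,0,0,0,0]]}}

```text
time: 10.4
tool_pos: [0.4739, 0.3188, 0.115]
ee_rot: [3.138, 0.015, 3.097]
wrist_force: [8.0, -1.5, 8.4]
width: 0.0176
finger_force: 30.0
```

```bash
python3 tr.py -.052 0 .1225 15
```

```text
[10.4, [0.474, 0.319, 0.115], [3.138, 0.015, 3.097], [0.496, 0.158, 1.473, -0.005, 1.496, -1.03], 0.018, [7.996, -1.488, 8.413]] tray xy -0.076 0.0002
([-0.0241, -0.0002, -0.0072], [0.003, 0.277, 0.001])
```

Call:
{"method": "carry_out", "body": {"commands": [[-0.002,0,-0.001,0,0.027,0],[-0.005,0,-0.003,0,0.054,0],[-0.009,0,-0.005,0,0.081,0],[-0.012,0,-0.006,0,0.108,0],[-0.015,0,-0.007,0,0.135,0]]}}

```text
time: 10.9
tool_pos: [0.4822, 0.3177, 0.116]
ee_rot: [-3.141, -0.14, 3.097]
wrist_force: [0.4, 1.7, -5.2]
width: 0.0176
finger_force: 30.0
```

```bash
python3 tr.py -.052 0 .1225 15
python3 - <<'E'
from h import *;from bench import *
a=snapshot('scene');cv2.imwrite('pics/p4.png',cv2.resize(a['img'][230:350,260:400],(700,600),interpolation=2)[:,:,::-1])
E
```

```text
[10.9, [0.482, 0.318, 0.116], [-3.141, -0.14, 3.097], [0.445, 0.271, 1.342, 0.065, 1.652, -1.08], 0.018, [0.414, 1.74, -5.176]] tray xy -0.0676 -0.0005
([-0.0146, 0.0004, -0.0086], [-0.001, 0.122, 0.001])
```

View pics/p4.png

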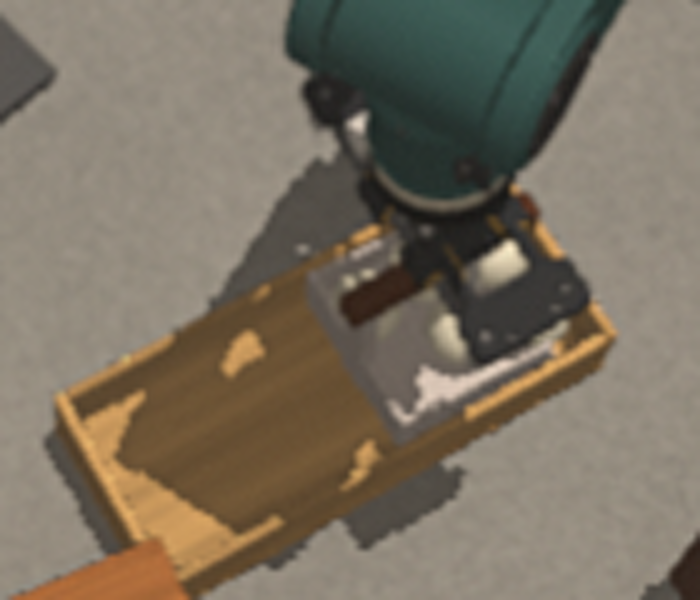

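Call:
{"method": "carry_out", "body": {"commands": [[-0.003,0,-0.003,0,0.03,0],[-0.006,0,-0.005,0,0.06,0],[-0.01,0,-0.007,0,0.09,0],[-0.013,0,-0.009,0,0.12,0],[-0.016,0,-0.011,0,0.15,0]]}}

```text
time: 11.45
tool_pos: [0.5002, 0.317, 0.1255]
ee_rot: [-3.141, -0.288, 3.097]
wrist_force: [-0.5, 0.8, -4.0]
width: 0.0179
finger_force: 30.0
```

```bash
python3 tr.py -.04 0 .16 17; python3 tr.py -.035 0 .25 17
```

```text
[11.45, [0.5, 0.317, 0.125], [-3.141, -0.288, 3.097], [0.397, 0.401, 1.178, 0.125, 1.824, -1.114], 0.018, [-0.47, 0.779, -3.958]] tray xy -0.0496 -0.0004
([0.0006, 0.0003, -0.0358], [-0.001, 0.008, 0.001])
[11.45, [0.5, 0.317, 0.125], [-3.141, -0.288, 3.097], [0.397, 0.401, 1.178, 0.125, 1.824, -1.114], 0.018, [-0.47, 0.779, -3.958]] tray xy -0.0496 -0.0004
([0.0214, 0.0003, -0.1235], [-0.001, 0.008, 0.001])
```

Call:
{"method": "carry_out", "body": {"commands": [[0.002,0,-0.007,0,0,0],[0.004,0,-0.016,0,0,0],[0.008,0,-0.028,0,0,0],[0.012,0,-0.041,0,0,0],[0.016,0,-0.055,0,0,0]]}}

```text
time: 11.95
tool_pos: [0.5007, 0.3168, 0.1857]
ee_rot: [-3.141, -0.284, 3.097]
wrist_force: [0.8, 0.3, -3.6]
width: 0.0177
finger_force: 30.0
```

Call:
{"method": "carry_out", "body": {"commands": [[0.004,0,-0.014,0,0,0],[0.008,0,-0.028,0,0,0],[0.012,0,-0.042,0,0,0],[0.016,0,-0.054,0,0,0],[0.018,0,-0.06,0,0,0]]}}

```text
time: 12.45
tool_pos: [0.5009, 0.3172, 0.2483]
ee_rot: [3.14, -0.283, 3.097]
wrist_force: [0.3, -0.9, -4.5]
width: 0.0178
finger_force: 30.0
```

```bash
python3 tr.py -.04 0 .25 17
python3 - <<'E'
from h import *;from bench import *
a=snapshot('scene');b=snapshot('top')
i=np.hstack([cv2.resize(a['img'][200:350,260:400],(420,450)),cv2.resize(b['img'][140:260,130:210],(300,450))])
cv2.imwrite('pics/p5.png',i[:,:,::-1])
E
```

```text
[12.45, [0.501, 0.317, 0.248], [3.14, -0.283, 3.097], [0.397, 0.372, 0.972, 0.136, 2.05, -1.082], 0.018, [0.25, -0.908, -4.458]] tray xy -0.0489 -0.0001
([-0.0081, 0.0001, -0.0042], [0.001, 0.014, 0.001])
```

View pics/p5.png

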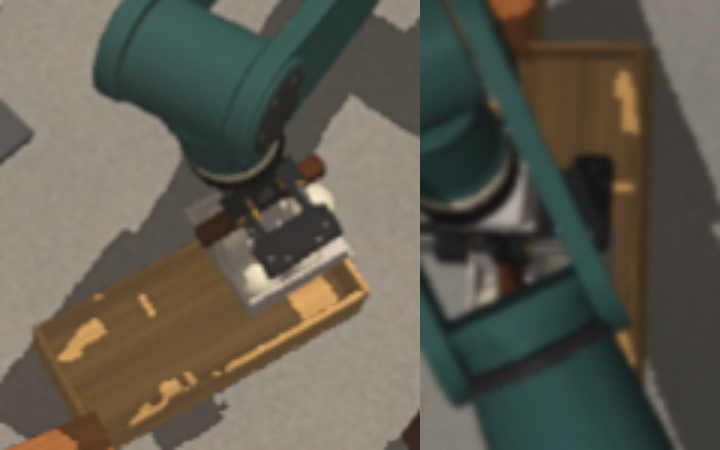

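```bash
cat > path.py <<'E'
from h import *;from bench import *
def pose(p): # x,y,z,yaw deg,tilt deg
    return np.array(p[:3]),Ro.from_euler('z',p[3],degrees=True)*Ro.from_euler('x',np.pi)*Ro.from_euler('y',p[4],degrees=True)
def rows(P):
    for i in range(0,len(P)-1,5):
        t0,R0=pose(P[i]);L=[]
        for q in P[i+1:i+6]:
            t,R=pose(q);L.append([round(float(v),3)+0 for v in (*R0.inv().apply(t-t0),*(R0.inv()*R).as_rotvec())])
        print(L)
E
python3 - <<'E'
from path import *
o=get_obs();p=o['tool_pos'];yaw0=np.degrees(o['ee_rot'][2]);a0=np.degrees(np.arctan2(p[1],p[0]));r0=np.hypot(p[0],p[1])
N=30;u=np.linspace(0,1,N+1);s=u*u*u*(10-15*u+6*u*u);s=.5*s+.5*(u*u*(3-2*u))
from scipy.interpolate import PchipInterpolator as I
r=I([0,.3,.45,.7,1],[r0,.48,.47,.53,.69]);P=[]
for k in s:
    a=np.radians(a0+(-29.5-a0)*k);P.append((r(k)*np.cos(a),r(k)*np.sin(a),p[2],yaw0+(150.4-yaw0)*k,16.3))
rows(P);print(a0,r0,np.round(P[::5],3))
E
```

```text
[[0.0, -0.002, 0.0, 0.0, 0.0, 0.001], [0.001, -0.007, 0.0, -0.001, 0.0, 0.003], [0.002, -0.015, 0.001, -0.002, 0.0, 0.008], [0.004, -0.028, 0.001, -0.004, 0.0, 0.015], [0.006, -0.045, 0.002, -0.007, 0.0, 0.025]]
[[0.003, -0.02, 0.001, -0.003, 0.0, 0.012], [0.006, -0.044, 0.002, -0.008, 0.0, 0.026], [0.01, -0.069, 0.003, -0.012, 0.0, 0.043], [0.013, -0.096, 0.004, -0.018, 0.0, 0.061], [0.015, -0.123, 0.004, -0.024, 0.0, 0.081]]
[[-0.002, -0.027, -0.001, -0.006, 0.0, 0.022], [-0.007, -0.054, -0.002, -0.013, 0.0, 0.045], [-0.012, -0.081, -0.003, -0.02, 0.0, 0.07], [-0.017, -0.109, -0.005, -0.028, 0.0, 0.095], [-0.026, -0.136, -0.008, -0.035, 0.0, 0.12]]
[[-0.018, -0.025, -0.005, -0.007, 0.0, 0.025], [-0.039, -0.05, -0.011, -0.015, 0.0, 0.051], [-0.06, -0.077, -0.018, -0.022, 0.0, 0.075], [-0.079, -0.104, -0.023, -0.029, 0.0, 0.098], [-0.099, -0.132, -0.029, -0.035, 0.0, 0.12]]
[[-0.023, -0.025, -0.007, -0.006, 0.0, 0.02], [-0.045, -0.049, -0.013, -0.011, 0.0, 0.039], [-0.066, -0.072, -0.019, -0.016, 0.0, 0.055], [-0.084, -0.093, -0.025, -0.02, 0.0, 0.07], [-0.099, -0.112, -0.029, -0.024, 0.0, 0.081]]
[[-0.013, -0.015, -0.004, -0.003, 0.0, 0.009], [-0.024, -0.026, -0.007, -0.005, 0.0, 0.017], [-0.03, -0.034, -0.009, -0.006, 0.0, 0.021], [-0.034, -0.038, -0.01, -0.007, 0.0, 0.024], [-0.035, -0.04, -0.01, -0.007, 0.0, 0.025]]
32.34111914467106 0.5929690840402663 [[ 5.01000e-01  3.17000e-01  2.48000e-01  1.77451e+02  1.63000e+01]
 [ 4.92000e-01  2.72000e-01  2.48000e-01  1.75969e+02  1.63000e+01]
 [ 4.68000e-01  1.51000e-01  2.48000e-01  1.71106e+02  1.63000e+01]
 [ 4.73000e-01  1.20000e-02  2.48000e-01  1.63925e+02  1.63000e+01]
 [ 5.36000e-01 -1.44000e-01  2.48000e-01  1.56745e+02  1.63000e+01]
 [ 5.87000e-01 -2.88000e-01  2.48000e-01  1.51882e+02  1.63000e+01]
 [ 6.01000e-01 -3.40000e-01  2.48000e-01  1.50400e+02  1.63000e+01]]
```

Call:
{"method": "carry_out", "body": {"commands": [[0.0,-0.002,0.0,0.0,0.0,0.001],[0.001,-0.007,0.0,-0.001,0.0,0.003],[0.002,-0.015,0.001,-0.002,0.0,0.008],[0.004,-0.028,0.001,-0.004,0.0,0.015],[0.006,-0.045,0.002,-0.007,0.0,0.025]]}}

```text
time: 13.05
tool_pos: [0.4918, 0.2713, 0.2457]
ee_rot: [-3.141, -0.286, 3.07]
wrist_force: [0.0, -0.2, -4.3]
width: 0.0178
finger_force: 30.0
```

Call:
{"method": "carry_out", "body": {"commands": [[0.003,-0.02,0.001,-0.003,0.0,0.012],[0.006,-0.044,0.002,-0.008,0.0,0.026],[0.01,-0.069,0.003,-0.012,0.0,0.043],[0.013,-0.096,0.004,-0.018,0.0,0.061],[0.015,-0.123,0.004,-0.024,0.0,0.081]]}}

```text
time: 13.55
tool_pos: [0.4671, 0.1489, 0.2465]
ee_rot: [-3.141, -0.285, 2.985]
wrist_force: [-0.9, -0.2, -5.0]
width: 0.0181
finger_force: 30.0
```

Call:
{"method": "carry_out", "body": {"commands": [[-0.002,-0.027,-0.001,-0.006,0.0,0.022],[-0.007,-0.054,-0.002,-0.013,0.0,0.045],[-0.012,-0.081,-0.003,-0.02,0.0,0.07],[-0.017,-0.109,-0.005,-0.028,0.0,0.095],[-0.026,-0.136,-0.008,-0.035,0.0,0.12]]}}

```text
time: 14.05
tool_pos: [0.4728, 0.0104, 0.2472]
ee_rot: [-3.142, -0.285, 2.859]
wrist_force: [1.2, -0.4, -4.7]
width: 0.0177
finger_force: 30.0
```

Call:
{"method": "carry_out", "body": {"commands": [[-0.018,-0.025,-0.005,-0.007,0.0,0.025],[-0.039,-0.05,-0.011,-0.015,0.0,0.051],[-0.06,-0.077,-0.018,-0.022,0.0,0.075],[-0.079,-0.104,-0.023,-0.029,0.0,0.098],[-0.099,-0.132,-0.029,-0.035,0.0,0.12]]}}

```text
time: 14.55
tool_pos: [0.5359, -0.145, 0.247]
ee_rot: [3.142, -0.285, 2.734]
wrist_force: [0.6, 0.8, -5.1]
width: 0.0176
finger_force: 30.0
```

Call:
{"method": "carry_out", "body": {"commands": [[-0.023,-0.025,-0.007,-0.006,0.0,0.02],[-0.045,-0.049,-0.013,-0.011,0.0,0.039],[-0.066,-0.072,-0.019,-0.016,0.0,0.055],[-0.084,-0.093,-0.025,-0.02,0.0,0.07],[-0.099,-0.112,-0.029,-0.024,0.0,0.081]]}}

```text
time: 15.05
tool_pos: [0.5865, -0.2889, 0.2466]
ee_rot: [3.141, -0.285, 2.65]
wrist_force: [-0.1, 0.8, -4.7]
width: 0.0176
finger_force: 30.0
```

Call:
{"method": "carry_out", "body": {"commands": [[-0.013,-0.015,-0.004,-0.003,0.0,0.009],[-0.024,-0.026,-0.007,-0.005,0.0,0.017],[-0.03,-0.034,-0.009,-0.006,0.0,0.021],[-0.034,-0.038,-0.01,-0.007,0.0,0.024],[-0.035,-0.04,-0.01,-0.007,0.0,0.025]]}}

```text
time: 15.55
tool_pos: [0.5999, -0.3401, 0.2462]
ee_rot: [-3.142, -0.286, 2.625]
wrist_force: [0.3, 0.4, -4.2]
width: 0.0182
finger_force: 30.0
```

Run:
```python
from path import *
o=get_obs();print(st(o));p=o['tool_pos']
# lip-fixed tilt
a=np.radians(-29.5);u=np.array([np.cos(a),np.sin(a)]);rc=.600;lat=0
def P(phi,lipr,lipz):
    f=np.radians(phi);c,s=np.cos(f),np.sin(f)
    d=np.array([ .057*c+.106*s, -.057*s+.106*c]) # lip->TCP (radial,z)
    r=lipr+d[0];return (*(r*u),lipz+d[1],150.4,phi)
L=[P(f,rc+.01,z) for f,z in zip(np.linspace(16.3,-45,16),np.linspace(.16,.105,16))]
print(np.round([L[0],L[-1]],3),delta(o,L[0][:3],150.4,16.3));rows(L)
```

```text
[15.55, [0.6, -0.34, 0.246], [-3.142, -0.286, 2.625], [-0.588, 0.682, 0.529, -0.025, 2.215, -1.654], 0.018, [0.291, 0.402, -4.153]]
[[  0.604  -0.342   0.246 150.4    16.3  ]
 [  0.501  -0.283   0.22  150.4   -45.   ]] ([-0.0047, 0.0006, -0.0009], [0.0, -0.001, -0.0])
[[0.007, 0.0, 0.0, 0.0, -0.071, 0.0], [0.014, 0.0, 0.0, 0.0, -0.143, 0.0], [0.021, 0.0, 0.001, 0.0, -0.214, 0.0], [0.028, 0.0, 0.002, 0.0, -0.285, 0.0], [0.035, 0.0, 0.004, 0.0, -0.357, 0.0]]
[[0.008, 0.0, 0.0, 0.0, -0.071, 0.0], [0.016, 0.0, 0.0, 0.0, -0.143, 0.0], [0.025, 0.0, 0.001, 0.0, -0.214, 0.0], [0.033, 0.0, 0.003, 0.0, -0.285, 0.0], [0.042, 0.0, 0.005, 0.0, -0.357, 0.0]]
[[0.009, 0.0, 0.0, 0.0, -0.071, 0.0], [0.019, 0.0, 0.0, 0.0, -0.143, 0.0], [0.028, 0.0, 0.0, 0.0, -0.214, 0.0], [0.038, 0.0, 0.002, 0.0, -0.285, 0.0], [0.048, 0.0, 0.003, 0.0, -0.357, 0.0]]
```

Call:
{"method": "carry_out", "body": {"commands": [[0.007,0.0,0.0,0.0,-0.071,0.0],[0.014,0.0,0.0,0.0,-0.143,0.0],[0.021,0.0,0.001,0.0,-0.214,0.0],[0.028,0.0,0.002,0.0,-0.285,0.0],[0.035,0.0,0.004,0.0,-0.357,0.0]]}}

```text
time: 16.05
tool_pos: [0.5692, -0.3209, 0.2534]
ee_rot: [-3.142, 0.074, 2.627]
wrist_force: [-0.2, -0.1, -3.3]
width: 0.0177
finger_force: 30.0
```

Call:
{"method": "carry_out", "body": {"commands": [[0.008,0.0,0.0,0.0,-0.071,0.0],[0.016,0.0,0.0,0.0,-0.143,0.0],[0.025,0.0,0.001,0.0,-0.214,0.0],[0.033,0.0,0.003,0.0,-0.285,0.0],[0.042,0.0,0.005,0.0,-0.357,0.0]]}}

```text
time: 16.55
tool_pos: [0.5328, -0.3002, 0.2455]
ee_rot: [-3.141, 0.432, 2.627]
wrist_force: [-0.9, -0.0, -1.3]
width: 0.0177
finger_force: 30.0
```

Call:
{"method": "carry_out", "body": {"commands": [[0.009,0.0,0.0,0.0,-0.071,0.0],[0.019,0.0,0.0,0.0,-0.143,0.0],[0.028,0.0,0.0,0.0,-0.214,0.0],[0.038,0.0,0.002,0.0,-0.285,0.0],[0.048,0.0,0.003,0.0,-0.357,0.0]]}}

```text
time: 17.05
tool_pos: [0.4959, -0.2791, 0.2217]
ee_rot: [-3.141, 0.787, 2.628]
wrist_force: [-0.1, -0.3, -2.2]
width: 0.0178
finger_force: 30.0
```

Call:
{"method": "carry_out", "body": {"commands": [[0,0,0,0,0,0],[0,0,0,0,0,0],[0,0,0,0,0,0],[0,0,0,0,0,0],[0,0,0,0,0,0]]}}

```text
time: 17.55
tool_pos: [0.4982, -0.2813, 0.2235]
ee_rot: [-3.141, 0.787, 2.627]
wrist_force: [0.6, 0.0, -1.4]
width: 0.0176
finger_force: 30.0
```

Run:
```python
from path import *
o=get_obs();print(st(o))
a=snapshot('scene');b=snapshot('top')
i=np.hstack([cv2.resize(a['img'][100:220,170:300],(455,420)),cv2.resize(b['img'][150:250,320:410],(340,420))])
cv2.imwrite('pics/p6.png',i[:,:,::-1])
```

```text
[17.55, [0.498, -0.281, 0.224], [-3.141, 0.787, 2.627], [-0.688, -0.419, 1.972, 0.168, 0.816, -1.809], 0.018, [0.565, 0.048, -1.373]]
```

View pics/p6.png

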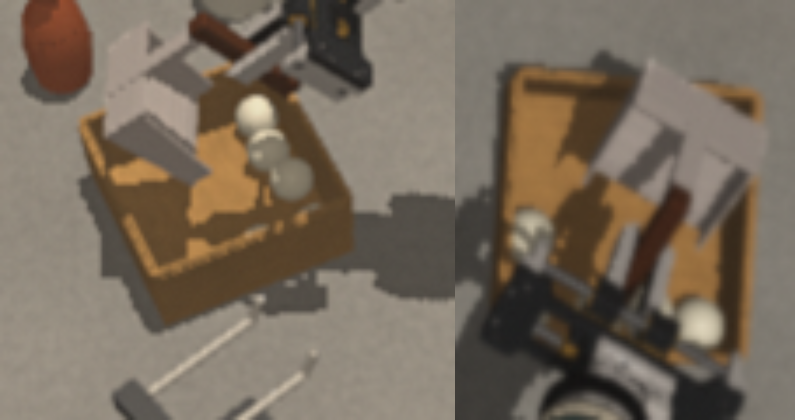

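Run:
```python
from path import *;import pickle
S=pickle.load(open('s0.pkl','rb'))
for n,b in(('top',(240,120,300,190)),('scene',(195,175,270,280))):
    x0,y0,x1,y1=b;q=cloud(S[n])[y0:y1,x0:x1].reshape(-1,3);q=q[(q[:,2]>.2)&(q[:,2]<.25)]
    th=np.radians(9.8);R=np.array([[np.cos(th),np.sin(th)],[-np.sin(th),np.cos(th)]]);w=(q[:,:2]-[.6575,-.007])@R.T
    for sg in(-1,1):
        m=(abs(w[:,1]-sg*.034)<.012)&(w[:,0]<.045)&(w[:,0]>-.055);f=np.polyfit(w[m,0],w[m,1],1);print(n,m.sum(),'y',np.median(w[m,1]),'slope deg',np.degrees(f[0]),'z',np.median(q[m,2]),'tip x',np.percentile(w[abs(w[:,1]-sg*.034)<.012,0],2))
    print('back x',np.percentile(w[:,0],98),'front xbar',np.percentile(w[(abs(w[:,1])<.02)&(abs(w[:,0])>.03),0],3))
o=get_obs();p=o['tool_pos']
K=[(*p,150.5,-45),(.488,-.27,.31,147,-22),(.45,-.1,.3,99.8,0)];N=[5,15]
P=[K[0]]
P+=[tuple(np.array(K[0])+(np.array(K[1])-K[0])*k) for k in np.linspace(0,1,6)[1:]]
s=np.linspace(0,1,11)[1:];s=.7*s+.3*s*s*(3-2*s)
P+=[tuple(np.array(K[1])+(np.array(K[2])-K[1])*k) for k in s]
rows(P)
```

```text
top 98 y -0.033639034632819725 slope deg -0.5172449257923227 z 0.21827178529882005 tip x -0.06359803310276324
top 95 y 0.03400136629673815 slope deg -0.9064093354328994 z 0.21828012683070236 tip x -0.06028479264916262
back x 0.07830576176498456 front xbar 0.05513811532552341
scene 99 y -0.03328873348266334 slope deg -0.6789038108057699 z 0.21965386655578062 tip x -0.06261460281746589
scene 102 y 0.034633647000105953 slope deg -0.9629657073630794 z 0.21888939638886803 tip x -0.05959303508141631
back x 0.0796519552851014 front xbar 0.0565246467927312
[[-0.01, 0.001, -0.014, 0.008, 0.08, 0.009], [-0.021, 0.002, -0.029, 0.016, 0.161, 0.019], [-0.031, 0.003, -0.043, 0.023, 0.241, 0.029], [-0.042, 0.004, -0.057, 0.029, 0.321, 0.04], [-0.052, 0.005, -0.072, 0.034, 0.401, 0.051]]
[[0.009, 0.01, -0.003, 0.023, 0.03, 0.06], [0.02, 0.021, -0.006, 0.049, 0.066, 0.132], [0.033, 0.033, -0.01, 0.074, 0.105, 0.214], [0.046, 0.047, -0.014, 0.097, 0.147, 0.303], [0.06, 0.061, -0.019, 0.117, 0.189, 0.396]]
[[0.019, 0.007, -0.002, 0.016, 0.044, 0.093], [0.036, 0.014, -0.005, 0.028, 0.086, 0.184], [0.053, 0.02, -0.007, 0.035, 0.125, 0.269], [0.068, 0.026, -0.009, 0.039, 0.16, 0.346], [0.081, 0.031, -0.011, 0.04, 0.189, 0.411]]
```

Call:
{"method": "carry_out", "body": {"commands": [[-0.01,0.001,-0.014,0.008,0.08,0.009],[-0.021,0.002,-0.029,0.016,0.161,0.019],[-0.031,0.003,-0.043,0.023,0.241,0.029],[-0.042,0.004,-0.057,0.029,0.321,0.04],[-0.052,0.005,-0.072,0.034,0.401,0.051]]}}

```text
time: 18.15
tool_pos: [0.4879, -0.2694, 0.3111]
ee_rot: [-3.141, 0.383, 2.565]
wrist_force: [1.1, -1.0, -2.9]
width: 0.0179
finger_force: 30.0
```

Call:
{"method": "carry_out", "body": {"commands": [[0.009,0.01,-0.003,0.023,0.03,0.06],[0.02,0.021,-0.006,0.049,0.066,0.132],[0.033,0.033,-0.01,0.074,0.105,0.214],[0.046,0.047,-0.014,0.097,0.147,0.303],[0.06,0.061,-0.019,0.117,0.189,0.396]]}}

```text
time: 18.65
tool_pos: [0.469, -0.1832, 0.3049]
ee_rot: [3.14, 0.193, 2.149]
wrist_force: [-0.3, 0.4, -2.3]
width: 0.018
finger_force: 30.0
```

Call:
{"method": "carry_out", "body": {"commands": [[0.019,0.007,-0.002,0.016,0.044,0.093],[0.036,0.014,-0.005,0.028,0.086,0.184],[0.053,0.02,-0.007,0.035,0.125,0.269],[0.068,0.026,-0.009,0.039,0.16,0.346],[0.081,0.031,-0.011,0.04,0.189,0.411]]}}

```text
time: 19.15
tool_pos: [0.4503, -0.0982, 0.3001]
ee_rot: [3.139, 0.001, 1.738]
wrist_force: [0.2, -0.2, -3.1]
width: 0.0176
finger_force: 30.0
```

Run:
```python
from path import *
o=get_obs();print(st(o));a=snapshot('scene');b=snapshot('top')
for n,s,bx in(('carton top',b,(325,160,405,242)),('carton scene',a,(190,115,275,192)),('tray scene',a,(268,260,386,350)),('tray top',b,(145,150,195,250))):
    x0,y0,x1,y1=bx;h=cv2.cvtColor(s['img'][y0:y1,x0:x1],cv2.COLOR_RGB2HSV);m=((h[...,1]<75)&(h[...,2]>105)).astype(np.uint8)
    k,l,t,c=cv2.connectedComponentsWithStats(m);print(n,[(int(t[i,4]),np.round(c[i]+[x0,y0]).tolist(),np.round(plane(s,c[i:i+1]+[x0,y0],.03)[0,:2],3).tolist()) for i in range(1,k) if t[i,4]>15])
i=np.hstack([cv2.resize(a['img'][90:350,170:400],(442,500)),cv2.resize(b['img'][120:260,320:410],(321,500))])
cv2.imwrite('pics/p7.png',i[:,:,::-1])
c,s_=np.cos(np.radians(9.1)),np.sin(np.radians(9.1))
cr=np.array([.634,-.0106])+.003*np.array([s_,-c])
print('entry',delta(o,(*(cr-.13*np.array([c,s_])),.25),99.1),'over',delta(o,(*cr,.25),99.1))
```

```text
[19.15, [0.45, -0.098, 0.3], [3.139, 0.001, 1.738], [-0.338, -0.113, 1.383, 0.001, 1.869, -0.506], 0.018, [0.153, -0.243, -3.096]]
carton top [(1436, [373.0, 192.0], [0.554, -0.33]), (62, [340.0, 203.0], [0.521, -0.225]), (358, [372.0, 225.0], [0.449, -0.323])]
carton scene [(974, [202.0, 149.0], [0.599, -0.374]), (305, [246.0, 141.0], [0.451, -0.322]), (43, [261.0, 137.0], [0.398, -0.311]), (201, [270.0, 155.0], [0.413, -0.229]), (359, [253.0, 184.0], [0.52, -0.158])]
tray scene [(5284, [329.0, 301.0], [0.535, 0.312])]
tray top [(694, [173.0, 205.0], [0.529, 0.308])]
entry ([0.054, 0.0656, 0.0503], [0.002, 0.001, 0.009]) over ([0.0528, 0.1956, 0.0506], [0.002, 0.001, 0.009])
```

View pics/p7.png

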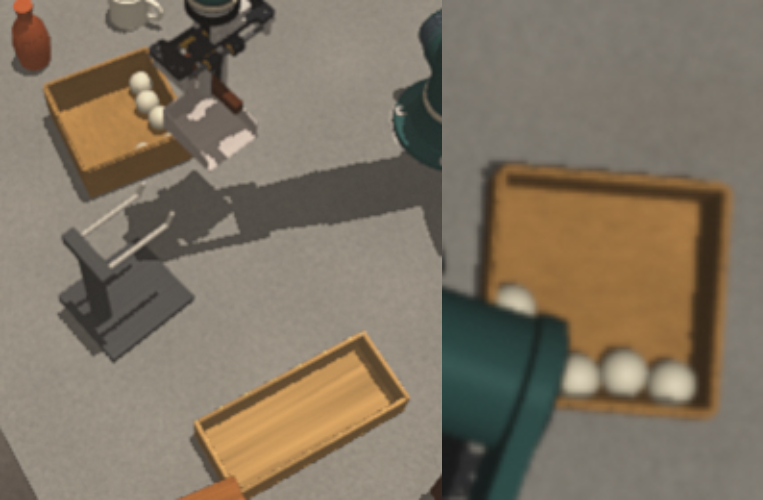

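Call:
{"method": "carry_out", "body": {"commands": [[0.01,0.012,0.01,0.002,0,0.005],[0.022,0.027,0.02,0.002,0.001,0.009],[0.036,0.044,0.033,0.002,0.001,0.009],[0.048,0.058,0.045,0.002,0.001,0.009],[0.054,0.065,0.05,0.002,0.001,0.009]]}}

```text
time: 19.75
tool_pos: [0.505, -0.0341, 0.2483]
ee_rot: [-3.139, 0.0, 1.734]
wrist_force: [-1.7, -0.5, -2.2]
width: 0.0181
finger_force: 30.0
```

Call:
{"method": "carry_out", "body": {"commands": [[0,0,0,0,0,0],[0,0,0,0,0,0],[0,0,0,0,0,0],[0,0,0,0,0,0],[0,0,0,0,0,0]]}}

```text
time: 20.25
tool_pos: [0.5041, -0.0352, 0.2505]
ee_rot: [-3.141, 0.001, 1.731]
wrist_force: [0.6, 0.2, -2.5]
width: 0.0175
finger_force: 30.0
```

Run:
```python
from path import *
o=get_obs();print(st(o));a=snapshot('scene');b=snapshot('top');p=np.array(o['tool_pos'])
c,s_=np.cos(np.radians(9.1)),np.sin(np.radians(9.1));ax=np.array([c,s_]);ay=np.array([-s_,c])
for n,s in(('scene',a),('top',b)):
    q=cloud(s).reshape(-1,3);col=s['img'].reshape(-1,3).astype(int);d=q-p;m=(np.abs(d)<[.1,.1,.15]).all(1)
    q,col,d=q[m],col[m],d[m];X=d[:,:2]@ax;Y=d[:,:2]@ay
    br=(col[:,0]>1.5*col[:,2])&(col[:,0]<140)&(d[:,2]>0)&(d[:,2]<.05)
    if br.sum()>10:print(n,'bar n',br.sum(),'Y',np.round(np.percentile(Y[br],[1,99]),4),'X',np.median(X[br]),'slope z/Y',np.polyfit(Y[br],d[br,2],1),'X/Y',np.polyfit(Y[br],X[br],1)[0])
    pn=(d[:,2]<-.085)&(d[:,2]>-.115);print(n,'pan',pn.sum(),np.round([*np.percentile(Y[pn],[1,99]),*np.percentile(X[pn],[1,99])],4))
cr=np.array([.634,-.0106])-.003*ay
print('over',delta(o,(*cr,.25),99.1))
```

```text
[20.25, [0.504, -0.035, 0.251], [-3.141, 0.001, 1.731], [-0.181, -0.017, 1.39, -0.001, 1.769, -0.341], 0.018, [0.557, 0.203, -2.505]]
scene bar n 148 Y [-0.0625  0.0588] X 0.0034171928135539966 slope z/Y [-0.04026468  0.02833725] X/Y -0.007665228086273493
scene pan 943 [-0.0575  0.0512 -0.0509  0.0517]
top pan 152 [-0.0515  0.051  -0.0516  0.0444]
over ([0.0006, 0.1322, 0.0005], [-0.0, 0.001, 0.001])
```

Call:
{"method": "carry_out", "body": {"commands": [[0,0.015,0,0,0.02,0],[0,0.035,0,0,0.04,0],[0,0.055,0,0,0.04,0],[0,0.075,0,0,0.04,0],[0,0.09,0,0,0.04,0]]}}

```text
time: 20.85
tool_pos: [0.5939, -0.0203, 0.2494]
ee_rot: [-3.14, -0.04, 1.731]
wrist_force: [-0.1, 0.3, -1.7]
width: 0.018
finger_force: 30.0
```

Call:
{"method": "carry_out", "body": {"commands": [[0,0.012,0,0,0,0],[0,0.024,0,0,0,0],[0,0.034,0,0,0,0],[0,0.04,0,0,0,0],[0,0.042,0,0,0,0]]}}

```text
time: 21.35
tool_pos: [0.6347, -0.0135, 0.2493]
ee_rot: [-3.14, -0.04, 1.731]
wrist_force: [-0.4, -0.2, -2.5]
width: 0.0176
finger_force: 30.0
```

Run:
```python
from path import *
o=get_obs();print(st(o));a=snapshot('scene')
c,s_=np.cos(np.radians(9.1)),np.sin(np.radians(9.1));ay=np.array([-s_,c])
cr=np.array([.634,-.0106])-.003*ay
print('down',delta(o,(*cr,.213),99.1,2.3))
cv2.imwrite('pics/p8.png',cv2.resize(a['img'][170:290,190:330],(700,600),interpolation=2)[:,:,::-1])
```

```text
[21.35, [0.635, -0.014, 0.249], [-3.14, -0.04, 1.731], [-0.131, 0.285, 1.056, 0.039, 1.815, -0.283], 0.018, [-0.389, -0.243, -2.51]]
down ([-0.0014, -0.0002, 0.0363], [-0.002, 0.0, 0.002])
```

View pics/p8.png

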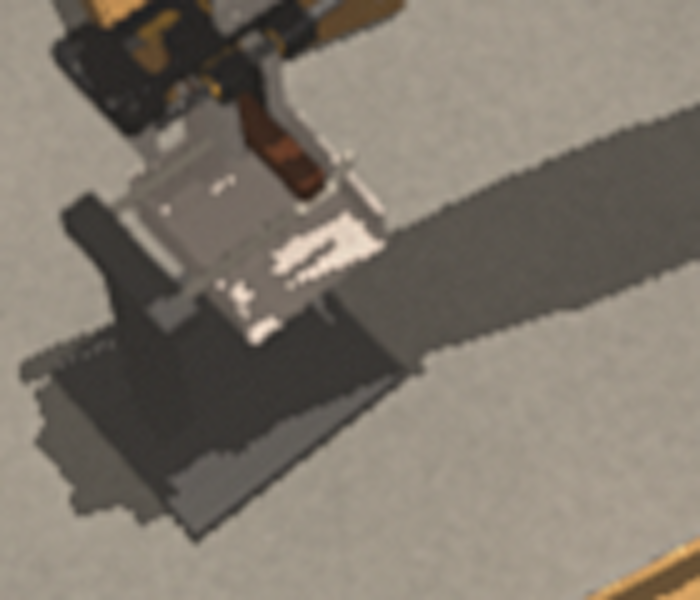

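Call:
{"method": "carry_out", "body": {"commands": [[-0.001,0,0.008,0,0,0],[-0.001,0,0.016,0,0,0],[-0.001,0,0.024,0,0,0],[-0.001,0,0.03,0,0,0],[-0.001,0,0.034,0,0,0]]}}

```text
time: 21.9
tool_pos: [0.6337, -0.0131, 0.2143]
ee_rot: [-3.138, -0.04, 1.731]
wrist_force: [0.4, 0.1, -2.7]
width: 0.0175
finger_force: 30.0
```

Call:
{"method": "carry_out", "body": {"commands": [[0,0,0.001,0,0,0],[0,0,0.002,0,0,0],[0,0,0.003,0,0,0],[0,0,0.003,0,0,0],[0,0,0.003,0,0,0]]}}

```text
time: 22.4
tool_pos: [0.6344, -0.0131, 0.2129]
ee_rot: [-3.141, -0.039, 1.731]
wrist_force: [-0.3, -0.2, -2.6]
width: 0.0175
finger_force: 30.0
```

Call:
{"method": "carry_out", "body": {"commands": [[0,0,0.001,0,0,0],[0,0,0.002,0,0,0],[0,0,0.003,0,0,0],[0,0,0.003,0,0,0],[0,0,0.003,0,0,0]]}}

```text
time: 22.9
tool_pos: [0.6344, -0.013, 0.2106]
ee_rot: [-3.141, -0.039, 1.731]
wrist_force: [-0.3, 0.5, 2.4]
width: 0.0177
finger_force: 30.0
```

Call:
{"method": "carry_out", "body": {"commands": [[0,0,0,0,0,0],[0,0,0,0,0,0],[0,0,0,0,0,0],[0,0,0,0,0,0],[0,0,0,0,0,0]], "jaw": 0.5}}

```text
time: 23.4
tool_pos: [0.6342, -0.013, 0.2094]
ee_rot: [-3.14, -0.04, 1.731]
wrist_force: [-0.1, -0.3, 0.9]
width: 0.0469
finger_force: 0.0
```

Call:
{"method": "carry_out", "body": {"commands": [[0,0,0,0,0,0],[0,0,0,0,0,0],[0,0,0,0,0,0],[0,0,0,0,0,0],[0,0,0,0,0,0]]}}

```text
time: 23.9
tool_pos: [0.6342, -0.013, 0.2096]
ee_rot: [-3.14, -0.04, 1.731]
wrist_force: [-0.3, -0.2, 0.5]
width: 0.047
finger_force: 0.0
```

Call:
{"method": "carry_out", "body": {"commands": [[0,0,-0.008,0,0,0],[0,0,-0.016,0,0,0],[0,0,-0.026,0,0,0],[0,0,-0.038,0,0,0],[0,0,-0.05,0,0,0]]}}

```text
time: 24.4
tool_pos: [0.6348, -0.015, 0.2612]
ee_rot: [-3.141, -0.039, 1.731]
wrist_force: [-0.8, -0.0, 0.3]
width: 0.0467
finger_force: 0.0
```

Call:
{"method": "carry_out", "body": {"commands": [[0,0,-0.02,0,0,0],[0,-0.01,-0.04,0,0,0],[0,-0.03,-0.06,0,0,0],[0,-0.06,-0.08,0,0,0],[0,-0.09,-0.09,0,0,0]]}}

```text
time: 24.9
tool_pos: [0.5461, -0.033, 0.3527]
ee_rot: [3.139, -0.038, 1.732]
wrist_force: [0.3, 0.6, 0.4]
width: 0.0469
finger_force: 0.0
```

Call:
{"method": "carry_out", "body": {"commands": [[0,-0.03,0,0,0,0],[0,-0.06,0,0,0,0],[0,-0.1,0,0,0,0],[0,-0.13,0,0,0,0],[0,-0.14,0,0,0,0]]}}

```text
time: 25.4
tool_pos: [0.4064, -0.0553, 0.3522]
ee_rot: [3.14, -0.038, 1.73]
wrist_force: [0.2, -0.2, 1.0]
width: 0.0474
finger_force: 0.0
```

Run:
```python
from path import *
o=get_obs();print(st(o));a=snapshot('scene');b=snapshot('top')
p=np.array([.634,-.0106,.219])
c,s_=np.cos(np.radians(9.1)),np.sin(np.radians(9.1));ax=np.array([c,s_]);ay=np.array([-s_,c])
for n,s in(('scene',a),('top',b)):
    q=cloud(s).reshape(-1,3);col=s['img'].reshape(-1,3).astype(int);d=q-p;X=d[:,:2]@ax;Y=d[:,:2]@ay
    br=(col[:,0]>1.5*col[:,2])&(col[:,0]<150)&(d[:,2]>0)&(d[:,2]<.05)&(abs(X)<.08)&(abs(Y)<.1)
    if br.sum()>10:print(n,'bar',br.sum(),'Y',np.percentile(Y[br],[1,99]),'X',np.median(X[br]),'z fit',np.polyfit(Y[br],d[br,2],1))
i=np.hstack([cv2.resize(a['img'][90:290,170:330],(400,500)),cv2.resize(b['img'][110:260,240:410],(400,353+147))])
cv2.imwrite('pics/p9.png',i[:,:,::-1])
```

```text
[25.4, [0.406, -0.055, 0.352], [3.14, -0.038, 1.73], [-0.304, -0.198, 1.353, 0.038, 2.001, -0.448], 0.047, [0.188, -0.205, 0.987]]
scene bar 267 Y [-0.06422554  0.05579743] X 0.00292262478788671 z fit [-0.0016189   0.02080024]
top bar 249 Y [-0.06363029  0.05325956] X -0.0015982666893678706 z fit [0.0028295  0.02159495]
```

View pics/p9.png

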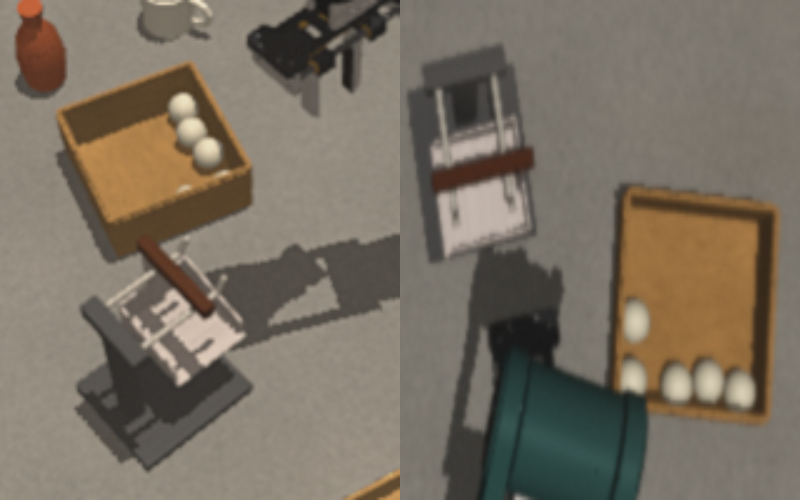

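The picture shows the scoop hanging level on both prongs (right view, bar from (435,180) to (530,160)) and all five balls in the carton.

```bash
python3 -c "
from bench import *
print(close_job())"
```

```text
the job is handed in; nothing more can be done
None
```

All five balls are in the carton, the empty scoop hangs level on both prongs, and I handed the job in at about 25 s; no verdict came back.

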